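# Hold the sticky box lock open with its key

## Robot

A 6-joint arm with a two-finger parallel gripper is mounted at the origin on the work surface. World frame = base frame: x ahead of the robot, y to its left, z up, the work surface at z = 0. Lengths are in mm, angles in rad, forces in N, time in s.
With the tool pointing down it reaches from about 300 to 750 mm from the base axis. Payload 8.5 kg.
Tool frame: the origin (TCP) lies between the finger pads; the fingertips stand 11 mm ahead of it and the grasp point (between the pads) lies 8 mm behind it (r.nose_length is the distance from the TCP to the fingertips, in mm); z points along the fingers, y is the line along which they close (so a half turn about z gives the same grasp; the last joint's range is limited). The gripper opens to 85 mm and grips with 20 to 120 N. Pads are 22 mm wide; open, the fingers measure 114 mm over their backs; the gripper's body (76 mm by 85 mm) begins 54 mm behind the grasp point. The pads swing forward as they close: fully open they stand 13 mm farther back than shut.
Start: joints at [1.032, 0.381, 1.297, -0, 1.464, -0.215], TCP at [174.985, 521.403, 242.322] pointing down, gripper open.
Joint ranges: [-3.11, 3.11], [-0.89, 2.33], [0.22, 2.48], [-1.42, 4.56], [0.17, 2.85], [-2.88, 2.88]. Speed limits (rad/s): [2.39, 2.39, 3.14, 3.14, 3.14, 3.14].

## Interface

Orientations are given as a unit quaternion [w, x, y, z].
In Python, from rig import r, optics gives the robot as it stands.
- The arm moves only by the tool servo_tool, never from a script. Its argument "plan" is a list of rows, each a list of 3 entries, a list of its own where there are three numbers: the shift along the tool's x, y, z normalised to -1 to 1, where 1 is 30 cm, then the turn, a rotation vector about the tool's x, y, z normalised to -1 to 1, where 1 is 30 degrees, then the closure, from 0 (fully open) to 1 (shut). A call has 1 to 8 rows; each row is the pose to reach, as a shift and turn from the pose commanded when the call began, along the tool's axes at that moment; what a row does not reach only later rows make up. A row lasts 1/12 s, in which the tool goes at most 41.7 mm and 7.16 degrees, less where a joint would pass 70% of its speed; a pose out of reach is approached as far as the arm can. A call with a number of a shift or a turn outside -1 to 1 is refused whole. A call with a gripper value outside its range is refused whole. The fingers move at their own pace and stop on an object; "force" is the grip in N (left out, the last holds). Time passes only in rows, so rows that repeat a pose let the fingers close. It gives the time, the measured TCP pose, the force, the opening and the grip force at its end, in the units of the state.
- r.observe(): the state, without advancing time (a new reading comes with each control period).
- optics.read_camera(name): name is "scene" or "top"; returns the picture (420x560x3 uint8, blue, green, red); there is no depth.
- optics.camera_params(name): a dict with "fx", "fy", "cx", "cy" (pixels), "distortion" ([k1, k2, p1, p2, k3] as OpenCV has them; the pictures are not rectified), "rvec" (rotation vector, rad) and "tvec" (3), from world to camera coordinates, as OpenCV has them. Camera axes: x right, y down, z forward; pixel columns grow to the right and rows downward; lengths in mm; the calibration is good to about 2 mm. A picture is of the moment at which its call begins. camera_params takes no time and is no camera call.
- r.hand_in(): hands the job in; it is judged then, once.
Trained networks look in the newest picture that a camera, given by its name, has taken for a name from the list of things; names that differ only in an ending like _2 or _b are one class to them, and where a whole thing is asked for, a point or a joint stands for the part that bears it (a point fixed in the world has none). Each returns a list of dicts, best first, with "confidence" (0 to 1); they miss things now and then, are a little off and sometimes report something else, mostly with a low value. They report only what shows in the picture. A call takes as long as a camera call.
- optics.silhouettes(camera, thing): "region" (420x560 bool, what is visible of it) and "xy" ([column, row] in pixels, amid what is visible of it).
The state is a dict: "clock": time; "q": joint angles; "dq": joint speeds; "effort": joint torques, N m; "tcp_pos": TCP position; "tool_rot": TCP orientation; "contact_force": force on the tool from outside, world axes, zero at the start; "torque": the same for the moment, N m; "gripper_width": opening from 0.0 (shut) to 1.0 (fully open); "finger_force": force on a finger pad.
Only numpy, scipy, OpenCV 4.12 (cv2) and the standard library are available. Lean on these libraries where they do the work, as an engineer would, in place of code of your own. Each camera call takes 0.05 s, during which the arm holds its last target. There are 200 camera calls.

## Task

The green storage box is locked by a bolt that springs shut. Take the key with the rectangular head out of the bamboo key block, push it fully home into the lock on the box's lid, working it past the sticky pins, and only then turn it a quarter turn clockwise (seen from above) as far as it goes, so that the bolt is drawn. Finish like that, still gripping the key and holding it turned, in and upright, and leave the round-headed key and all the other things on the table where they are.

Things in the scene. Friction and masses are not known exactly. Their poses are not given: they have to be found in the camera images.
- key_head (a point): Centre of the rectangular black plastic head of the right key: 9 mm thick (point's x) x 26 mm wide (y) x 30 mm high (z). Loose, 40 g, stands blade down in either slot of the key block. Below the head a steel neck 6 x 10 mm, 12 mm high, then a collar 14 x 20 mm, 4 mm high, then the blade. Tip 61 mm below this point. Same turned half round about z.
- key_collar (a point): Centre of the underside of the right key's collar, 31 mm below key_head, same axes; rests on the block at first. From here the blade goes 30 mm down: 4 mm thick (x) x 12 mm wide (y), its last 9 mm tapering to 3 mm wide at the tip. The collar lies on the lock's face when the key is fully home.
- spare_head (a point): Centre of the head of the other key, which must stay in the block: an upright round black head, 26 mm in diameter and 30 mm high (a disc seen from above, where the right key shows a narrow bar); otherwise like the right key, standing in the other slot.
- key_block: Fixed bamboo block, 60 (x) x 130 (y) x 50 mm high, origin at the centre of its underside. Two slots from above, 40 mm deep, 5.5 mm (x) x 13.5 mm (y), at x = 0 and y = +32 and -32 mm; the keys in them share the block's axes.
- box: Fixed translucent green storage box, its lid 205 (x) x 285 (y) mm, white lever clips; lid top 97 mm above its origin (centre of underside). On the lid at x = -50 mm, y = 0 a square steel lock case, 56 mm, its top 119 mm above the origin. A flat steel bolt runs from it toward -x into a steel keeper at the rim (top at 114 mm).
- keyhole (a point): Centre of the slot's mouth, on the face of the brass plug in the lock case, 118.5 mm above the box's underside. Slot straight down (-z), 36 mm, through the plug; 5.5 mm along the point's x, 13.5 mm along y, its long sides chamfered 2.5 mm; axes turn with the plug. Two sprung pin pairs, 11 and 21 mm down, press on the blade's narrow edges: 10 to 20 N to pass, less if wiggled.
- lock_turn (a joint): Angle of the lock's plug, rad: 0 locked, growing as it turns clockwise seen from above (about -z), end stop at 1.65. A spring turns it back with 0.05 N m at 0 and 0.15 N m at the end. The key has about 0.12 rad of play in the slot, so the gripper turns a little more than the plug.
- bolt (a joint): Travel of the bolt out of its keeper, m: 0 locked, 0.009 m per rad of lock_turn, driven by the plug.
- saucer_a: Loose white saucer, 124 mm across, 18 mm high, near the robot. Bystander; origin under its centre.
- saucer_b: Loose white saucer, the same, right of the box. Bystander.
- bowl: Loose upturned ceramic bowl, 148 mm across, 62 mm high, origin under its centre, right of the box. Bystander.
- spoon: Loose steel tablespoon, 185 mm long, lying on the bowl's foot; origin near its middle. Bystander.
- stick: Loose bamboo stirring stick, 312 mm long, 12 mm thick, lying left of the key block; origin at its middle. Bystander.

How it is judged:
By the outcome, as a careful person would: the job done as asked, in the order asked, and still so for the second after the job is handed in, while the arm keeps its last pose, push and grip.
It also fails if it takes over 45 s, if anything falls off the work surface, if the arm or the gripper's body presses on something with over 40 N, if the wrist force passes 120 N, or if a joint passes its speed limit or range.

## Working session

There is one attempt and no reset: what is moved stays moved. The work goes in short steps, Python scripts to look and compute and a tool call to move; the robot and the scene stay as the last step left them, time stands still between calls to the robot, and variables do not carry over. Pictures are saved under pics/ and viewed, at most 10 in all, crops included, and the job is handed in when it is done.

Besides the shell and the picture viewer there is one more tool, called after "Request:" as name(argument=value, ...), one argument or row to a line, values as JSON. servo_tool: Moves the arm, as the interface text tells. Scaled input: -1 to 1 covers 30 cm each way for a shift and 30 degrees each way for a turn. Its arguments: {"type":"object","properties":{"plan":{"type":"array","items":{"type":"array"}},"force":{"type":"number"}},"required":["plan"]}

```bash
mkdir -p pics; ls; cat > h.py <<'E'
import numpy as np, cv2
from rig import r, optics
def cam(n):
    p=optics.camera_params(n)
    K=np.array([[p['fx'],0,p['cx']],[0,p['fy'],p['cy']],[0,0,1]]);D=np.array(p['distortion'],float)
    rv=np.array(p['rvec'],float);t=np.array(p['tvec'],float).reshape(3);return K,D,rv,t
def back(n,uv,z):
    K,D,rv,t=cam(n);R=cv2.Rodrigues(rv)[0]
    u=cv2.undistortPoints(np.array(uv,float).reshape(-1,1,2),K,D).reshape(-1,2)
    d=np.c_[u,np.ones(len(u))]@R; c=-R.T@t
    return c+d*((z-c[2])/d[:,2])[:,None]
def proj(n,P):
    K,D,rv,t=cam(n);return cv2.projectPoints(np.array(P,float).reshape(-1,1,3),rv,t,K,D)[0].reshape(-1,2)
E
python3 - <<'E'
from h import *
for n in('top','scene'):
    im=optics.read_camera(n);cv2.imwrite(f'pics/{n}0.png',im)
    K,D,rv,t=cam(n);R=cv2.Rodrigues(rv)[0];print(n,K[0,0],K[1,1],-R.T@t,R[2])
    for th in('key_head','spare_head','key_block','box','keyhole','lock_turn','bolt'):
        try:
            for d in optics.silhouettes(n,th)[:2]:
                m=d['region'].astype(np.uint8);c,s,a=cv2.minAreaRect(cv2.findNonZero(m));print(th,round(d['confidence'],2),np.round(d['xy'],1),m.sum(),np.round(c,1),np.round(s,1),round(a,1))
        except Exception as e: print(th,e)
E
```

```text
pics
top 409.722848659085 409.722848659085 [ 399.75794819   -5.44075827 1283.66804978] [ 0.09541981 -0.00299354 -0.99543262]
key_head 0.36 [204.5 193. ] 44 [201.5 191.5] [5. 9.] 90.0
key_head 0.3 [138.  211.8] 299 [136.2 204.5] [93.4  4. ] 84.8
spare_head 0.54 [220.6 199.4] 64 [221. 199.] [8. 8.] 90.0
key_block 0.67 [215.1 195.7] 770 [213.8 196.7] [44.9 20.8] 22.6
box 0.79 [340.2 161.6] 7011 [342.4 161.8] [101.5  74.6] 4.8
keyhole 0.59 [340.9 177.2] 88 [343.  175.5] [ 9. 10.] 90.0
bolt 0.66 [344.  190.8] 86 [341.  191.5] [13.  8.] 90.0
scene 439.5363623164742 439.5363623164742 [ 959.29029053 -788.77342053  893.75979963] [-0.345956    0.65750818 -0.66932611]
spare_head 0.6 [299.9 180.7] 107 [301. 181.] [14.  8.] 90.0
spare_head 0.31 [161.1 327.6] 2670 [161.5 329. ] [55.9 65.8] 45.0
key_block 0.93 [306.4 188.4] 858 [307.7 189.8] [24.2 46.1] 62.2
box 0.55 [274.1 283.1] 10930 [273.8 280.5] [ 99.  127.6] 35.4
keyhole 0.56 [261.6 254.3] 60 [260.5 255.5] [7. 9.] 90.0
lock_turn 0.52 [258.6 255.5] 95 [260.3 255.8] [ 9.9 10.6] 45.0
bolt 0.57 [243.7 252.6] 70 [244.  251.5] [7.8 9.2] 45.0
```

```bash
python3 - <<'E'
import cv2,numpy as np
a=cv2.imread('pics/top0.png');b=cv2.imread('pics/scene0.png')
c1=cv2.resize(a[165:225,180:260],(400,300),interpolation=cv2.INTER_CUBIC)
c2=cv2.resize(a[100:220,280:400],(400,300)[::-1] and (400,400),interpolation=cv2.INTER_CUBIC)[100:]
c3=cv2.resize(b[155:215,270:350],(400,300),interpolation=cv2.INTER_CUBIC)
c4=cv2.resize(b[225:285,220:300],(400,300),interpolation=cv2.INTER_CUBIC)
cv2.imwrite('pics/crop0.png',np.vstack([np.hstack([c1,c2]),np.hstack([c3,c4])]))
E
```

```text
(no output)
```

View pics/top0.png

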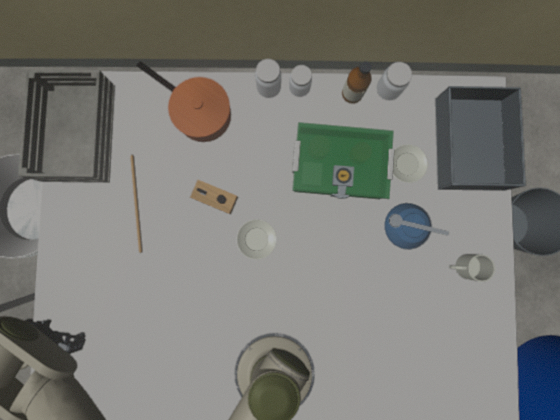

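View pics/crop0.png

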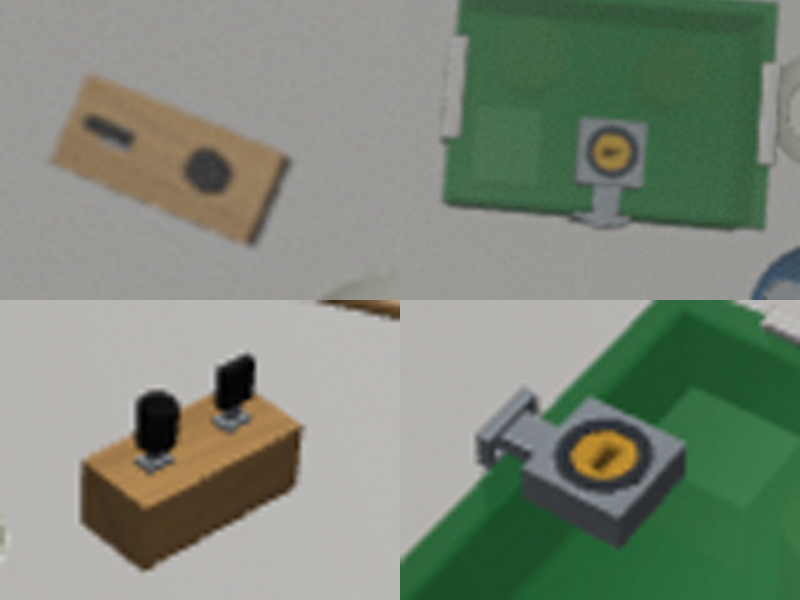

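The top view shows the block at about (214,196): the bar-headed key is at (202,191), left, and the round spare at (221,199). The lock plug is at (343,176), its slot running roughly along the image's horizontal, with the bolt pointing down-image (robot side). Next I fit the poses in both views.

```bash
cat > fit.py <<'E'
from h import *
from scipy.optimize import minimize
def bx(x0,x1,y0,y1,z0,z1):return np.array([[x,y,z] for x in(x0,x1) for y in(y0,y1) for z in(z0,z1)],float)
def pose(P,p):
    c,s=np.cos(p[2]),np.sin(p[2]);return np.c_[P[:,0]*c-P[:,1]*s+p[0],P[:,0]*s+P[:,1]*c+p[1],P[:,2]]
def loss(p,parts,masks):
    L=0
    for n,m in masks.items():
        s=np.zeros((420,560),np.uint8)
        for P in parts:
            h=cv2.convexHull(proj(n,pose(P,p)).astype(np.float32)); cv2.fillPoly(s,[np.round(h*16).astype(np.int32)],255,lineType=cv2.LINE_AA,shift=4)
        L+=np.abs(s/255.-m).sum()
    return L
def fit(p,parts,masks):
    for st in(10,4,2):
        sx=np.array([p]+[np.array(p)+d for d in np.diag([st,st,st/60])])
        o=minimize(loss,p,(parts,masks),method='Nelder-Mead',options=dict(initial_simplex=sx,xatol=.02,fatol=.05));p=o.x
    return p,o.fun
E
python3 - <<'E'
from fit import *
im={n:cv2.imread(f'pics/{n}0.png') for n in('top','scene')}
hsv={n:cv2.cvtColor(i,cv2.COLOR_BGR2HSV) for n,i in im.items()}
k=back('top',[[201.5,191.5],[221,199]],96);print('keys top',k)
s0=back('scene',[[300,181]],81);print('spare scene',s0)
def roi(n,c,rad):
    m=np.zeros((420,560),bool);m[c[1]-rad:c[1]+rad,c[0]-rad:c[0]+rad]=1;return m
# key+block: bamboo or dark near block
ms={}
for n,c,rad in(('top',(214,196),32),('scene',(307,188),40)):
    h=hsv[n];m=((h[...,1]>70)|(h[...,2]<70))&roi(n,c,rad)
    nn,l,st,_=cv2.connectedComponentsWithStats(m.astype(np.uint8));m=l==1+np.argmax(st[1:,4]);ms[n]=m.astype(float);print(n,m.sum())
d=k[0]-k[1];yaw=np.arctan2(-d[0],d[1]);print('yaw',yaw)
t=np.linspace(0,2*np.pi,24)
disc=np.array([[13*np.cos(a),-32+13*np.sin(a),z] for a in t for z in(66,96)])
parts=[bx(-30,30,-65,65,0,50),disc,bx(-4.5,4.5,19,45,66,96)]
c=k.mean(0)
for sub in(ms,{'top':ms['top']},{'scene':ms['scene']}):
    p,f=fit([c[0],c[1],yaw],parts,sub);print('block',np.round(p,3),round(f,1),'key',pose(np.array([[0,32,81.]]),p))
# plug: yellow
for n,c in(('top',(343,175)),('scene',(260,255))):
    h=hsv[n];m=(h[...,0]>14)&(h[...,0]<32)&(h[...,1]>110)&(h[...,2]>90)&roi(n,c,9)
    q=cv2.findNonZero(cv2.morphologyEx(m.astype(np.uint8),cv2.MORPH_CLOSE,np.ones((5,5))));uv=q.reshape(-1,2).mean(0);print(n,uv,len(q),'keyhole',back(n,[uv],118.5))
# box lid top outline in green (top)
g=(hsv['top'][...,0]>45)&(hsv['top'][...,0]<85)&(hsv['top'][...,1]>90)
gm=cv2.morphologyEx(g.astype(np.uint8),cv2.MORPH_OPEN,np.ones((3,3)))
gm[:,:280]=0;gm[:,400:]=0
hh=cv2.convexHull(cv2.findNonZero(gm)).astype(float);W=back('top',hh.reshape(-1,2),97)[:,:2]
c,s,a=cv2.minAreaRect(W.astype(np.float32));print('lid',c,s,a)
# lock case grey
case=[];
h=hsv['top'];m=(h[...,1]<60)&roi('top',(343,178),16);
print(np.array2string((m[160:205,325:362]).astype(int)).replace(' ','')[:2500])
print(r.observe())
E
```

```text
keys top [[543.21395993 217.01211532  96.        ]
 [521.88764871 159.46721857  96.        ]]
spare scene [[523.85497532 152.70922403  81.        ]]
top 750
scene 1047
yaw -0.35491020250430527
block [ 5.35385e+02  1.88460e+02 -3.14000e-01] 394.8 key [[545.27544228 218.89313504  81.        ]]
block [ 5.35891e+02  1.91234e+02 -3.89000e-01] 207.9 key [[548.02717875 220.84311377  81.        ]]
block [ 5.33676e+02  1.91840e+02 -3.09000e-01] 151.5 key [[543.41216074 222.32254955  81.        ]]
top [343.04597701 175.29885057] 87 keyhole [[ 592.45647484 -193.08442461  118.5       ]]
scene [260.33018868 255.55660377] 106 keyhole [[ 590.43702068 -191.62885439  118.5       ]]
lid (640.45458984375, -197.38421630859375) (276.3901062011719, 200.78871154785156) 85.65691375732422
[[000...000]
[000...000]
[000...000]
...
[000...000]
[000...000]
[000...000]]
{'clock': 0.8, 'q': array([ 1.03171389e+00,  3.80593079e-01,  1.29739988e+00,  2.41845123e-06,
        1.46360792e+00, -2.15317755e-01]), 'dq': array([-8.04913430e-04, -8.11881803e-06,  9.90403273e-05, -7.65216452e-04,
       -1.07535836e-03, -1.08768170e-03]), 'effort': array([-8.32372207e-04, -4.48302162e+01, -2.31455916e+01, -3.02798953e-04,
        5.52216043e-04, -2.24120771e-05]), 'tcp_pos': array([174.97608471, 521.4029852 , 242.32616066]), 'tool_rot': array([-2.63173557e-06,  1.61176348e-01,  9.86925623e-01, -3.37869819e-06]), 'contact_force': array([-0.71818152, -0.43249107,  0.06518862]), 'torque': array([ 0.00518469,  0.02041248, -0.04011624]), 'finger_force': 0.0, 'gripper_width': 1.0027707692713912}
```

```bash
python3 - <<'E'
from fit import *
im={n:cv2.imread(f'pics/{n}0.png') for n in('top','scene')}
t=np.linspace(0,2*np.pi,24)
disc=np.array([[13*np.cos(a),-32+13*np.sin(a),z] for a in t for z in(66,96)])
parts=[bx(-30,30,-65,65,0,50),disc,bx(-4.5,4.5,19,45,66,96)]
ms={};out=[]
for n,(u0,v0,u1,v1) in(('top',(180,165,260,225)),('scene',(270,155,350,215))):
    c=im[n][v0:v1,u0:u1].astype(int); bg=np.median(c.reshape(-1,3),0)
    m=((c[...,2]-c[...,0])>25)|(c.max(2)<95)
    nn,l,st,_=cv2.connectedComponentsWithStats(m.astype(np.uint8));m=l==1+np.argmax(st[1:,4])
    M=np.zeros((420,560));M[v0:v1,u0:u1]=cv2.morphologyEx(m.astype(np.uint8),cv2.MORPH_CLOSE,np.ones((3,3)));ms[n]=M;print(n,bg,M.sum())
P={}
for nm,sub in(('both',ms),('top',{'top':ms['top']}),('scene',{'scene':ms['scene']})):
    p,f=fit([535,189,-.37],parts,sub);P[nm]=p;print(nm,np.round(p,3),round(f,1),'key',pose(np.array([[0,32,81.]]),p))
for n,(u0,v0,u1,v1) in(('top',(180,165,260,225)),('scene',(270,155,350,215))):
    big=cv2.resize(im[n][v0:v1,u0:u1],None,fx=5,fy=5,interpolation=cv2.INTER_CUBIC)
    mk=cv2.resize(ms[n][v0:v1,u0:u1].astype(np.uint8),None,fx=5,fy=5,interpolation=0)
    cv2.drawContours(big,cv2.findContours(mk,0,2)[0],-1,(0,0,255),1)
    for q in parts:
        h=cv2.convexHull(proj(n,pose(q,P['both'])).astype(np.float32));cv2.polylines(big,[np.round((h-[u0-.5,v0-.5])*5).astype(int)],True,(255,0,0),1)
    out.append(big)
cv2.imwrite('pics/fit0.png',np.hstack(out))
E
```

```text
top [150. 153. 154.] 867.0
scene [179. 182. 183.] 1116.0Traceback (most recent call last):
  File "<stdin>", line 14, in <module>
  File "fit.py", line 17, in fit
    o=minimize(loss,p,(parts,masks),method='Nelder-Mead',options=dict(initial_simplex=sx,xatol=.02,fatol=.05));p=o.x
    res = _minimize_neldermead(fun, x0, args, callback, bounds=bounds,
                               **options)
    fsim[j] = func(sim[j])
              ~~~~^^^^^^^^
    fx = function(np.copy(x), *(wrapper_args + args))
  File "fit.py", line 11, in loss
    h=cv2.convexHull(proj(n,pose(P,p)).astype(np.float32)); cv2.fillPoly(s,[np.round(h*16).astype(np.int32)],255,lineType=cv2.LINE_AA,shift=4)
                     ~~~~^^^^^^^^^^^^^
  File "h.py", line 13, in proj
    K,D,rv,t=cam(n);return cv2.projectPoints(np.array(P,float).reshape(-1,1,3),rv,t,K,D)[0].reshape(-1,2)
             ~~~^^^
  File "h.py", line 4, in cam
    p=optics.camera_params(n)
ValueError: time passes only in moves, steps and waits
```

```bash
sed -i 's/^def cam/import functools\n@functools.lru_cache\ndef cam/' h.py; cat > f2.py <<'E'
from fit import *
im={n:cv2.imread(f'pics/{n}0.png') for n in('top','scene')}
t=np.linspace(0,2*np.pi,24)
disc=np.array([[13*np.cos(a),-32+13*np.sin(a),z] for a in t for z in(66,96)])
parts=[bx(-30,30,-65,65,0,50),disc,bx(-4.5,4.5,19,45,66,96)]
ms={};out=[]
for n,(u0,v0,u1,v1) in(('top',(180,165,260,225)),('scene',(270,155,350,215))):
    c=im[n][v0:v1,u0:u1].astype(int)
    m=((c[...,2]-c[...,0])>25)|(c.max(2)<95)
    nn,l,st,_=cv2.connectedComponentsWithStats(m.astype(np.uint8));m=l==1+np.argmax(st[1:,4])
    M=np.zeros((420,560));M[v0:v1,u0:u1]=cv2.morphologyEx(m.astype(np.uint8),cv2.MORPH_CLOSE,np.ones((3,3)));ms[n]=M;print(n,M.sum())
P={}
for nm,sub in(('both',ms),('top',{'top':ms['top']}),('scene',{'scene':ms['scene']})):
    p,f=fit([535,189,-.37],parts,sub);P[nm]=p;print(nm,np.round(p,3),round(f,1),'key',pose(np.array([[0,32,81.]]),p))
for n,(u0,v0,u1,v1) in(('top',(180,165,260,225)),('scene',(270,155,350,215))):
    big=cv2.resize(im[n][v0:v1,u0:u1],None,fx=5,fy=5,interpolation=cv2.INTER_CUBIC)
    mk=cv2.resize(ms[n][v0:v1,u0:u1].astype(np.uint8),None,fx=5,fy=5,interpolation=0)
    cv2.drawContours(big,cv2.findContours(mk,0,2)[0],-1,(0,0,255),1)
    for q in parts:
        h=cv2.convexHull(proj(n,pose(q,P['both'])).astype(np.float32));cv2.polylines(big,[np.round((h-[u0-.5,v0-.5])*5).astype(int)],True,(255,0,0),1)
    out.append(big)
cv2.imwrite('pics/fit0.png',np.hstack(out))
E
python3 f2.py
```

```text
top 867.0
scene 1116.0
both [ 5.34661e+02  1.91870e+02 -3.56000e-01] 216.4 key [[545.80905847 221.86588108  81.        ]]
top [ 5.36561e+02  1.91446e+02 -3.77000e-01] 90.4 key [[548.35094705 221.19538286  81.        ]]
scene [ 5.33850e+02  1.92074e+02 -3.20000e-01] 99.1 key [[543.92938381 222.44558146  81.        ]]
```

View pics/fit0.png

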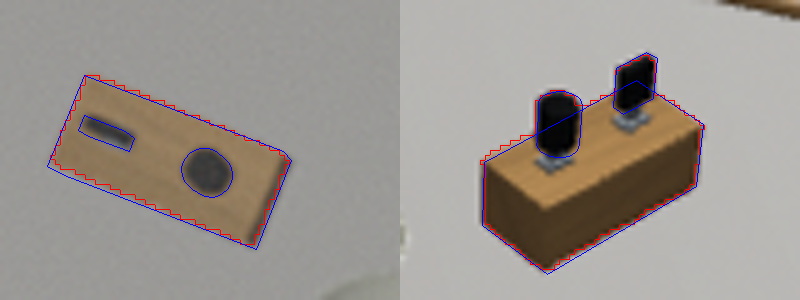

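The model overlays both views well: key head at about (546, 222, 81) with yaw −20.6°, and keyhole at about (591.5, −192.5, 118.5) with yaw −4.3°. Moving now.

Request:
servo_tool(
  plan=[
    [[-1, -0.37, 0], [0, 0, 1], 0],
    [[-1, -0.37, 0], [0, 0, 1], 0],
    [[-1, -0.37, 0], [0, 0, 1], 0],
    [[-1, -0.37, 0], [0, 0, 1], 0],
    [[-1, -0.37, 0], [0, 0, 1], 0],
    [[-1, -0.37, 0], [0, 0, 1], 0],
    [[-1, -0.37, 0], [0, 0, 1], 0],
    [[-1, -0.37, 0], [0, 0, 1], 0],
  ],
  force=60,
)

```text
clock: 1.47
tcp_pos: [426.5, 318.3, 242.3]
tool_rot: [0.0, 0.412, 0.911, -0.0]
contact_force: [0.0, 0.5, -1.0]
gripper_width: 0.999
finger_force: 0.0
```

```bash
cat > go.py <<'E'
import sys
from h import *
from scipy.spatial.transform import Rotation as Ro
def go(x,y,z,A):
    o=r.observe();q=o['tool_rot'];R=Ro.from_quat([*q[1:],q[0]])
    a=np.radians(A);Y=np.array([np.cos(a),np.sin(a),0]);Z=np.array([0,0,-1.]);T=Ro.from_matrix(np.c_[np.cross(Y,Z),Y,Z])
    cy=R.as_matrix()[:,1];print('t',round(o['clock'],2),'tcp',np.round(o['tcp_pos'],1),'A',round(np.degrees(np.arctan2(cy[1],cy[0])),1),'F',np.round(o['contact_force'],1),'w',round(o['gripper_width'],3),'ff',round(o['finger_force'],1),'q6',round(o['q'][5],2))
    print('shift',np.round(R.inv().apply(np.array([x,y,z])-o['tcp_pos'])/300,3),'turn',np.round((R.inv()*T).as_rotvec(degrees=True)/30,3))
go(*map(float,sys.argv[1:5]))
E
python3 go.py 546 222 130 -20.6
```

```text
t 1.47 tcp [426.5 318.3 242.3] A 41.3 F [ 0.   0.5 -1. ] w 0.999 ff 0.0 q6 -0.3
shift [-0.504  0.087  0.375] turn [1.000e-03 1.000e-03 2.064e+00]
```

Request:
servo_tool(
  plan=[
    [[-0.5, 0.09, 0.2], [0, 0, 1], 0],
    [[-0.5, 0.09, 0.2], [0, 0, 1], 0],
    [[-0.5, 0.09, 0.2], [0, 0, 1], 0],
    [[-0.5, 0.09, 0.2], [0, 0, 1], 0],
    [[-0.5, 0.09, 0.2], [0, 0, 1], 0],
  ],
)

```text
clock: 1.88
tcp_pos: [546.9, 221.8, 178.9]
tool_rot: [-0.001, 0.638, 0.77, -0.002]
contact_force: [-0.5, -0.2, 0.1]
gripper_width: 1.002
finger_force: 0.0
```

Request:
servo_tool(
  plan=[
    [[0, 0, 0], [0, 0, 1], 0],
    [[0, 0, 0], [0, 0, 1], 0],
    [[0, 0, 0], [0, 0, 1], 0],
    [[0, 0, 0], [0, 0, 1], 0],
    [[0, 0, 0], [0, 0, 1], 0],
    [[0, 0, 0], [0, 0, 1], 0],
  ],
)

```text
clock: 2.38
tcp_pos: [543.5, 226.3, 182.4]
tool_rot: [-0.0, 0.811, 0.585, 0.0]
contact_force: [-0.2, 0.5, -0.7]
gripper_width: 1.002
finger_force: 0.0
```

```bash
python3 go.py 546 222 73 -20.6
```

```text
t 2.38 tcp [543.5 226.3 182.4] A -18.4 F [-0.2  0.5 -0.7] w 1.002 ff 0.0 q6 0.52
shift [-0.011  0.012  0.365] turn [ 0.    -0.     0.072]
```

Request:
servo_tool(
  plan=[
    [[-0.011, 0.012, 0.1], [0, 0, 0.07], 0],
    [[-0.011, 0.012, 0.2], [0, 0, 0.07], 0],
    [[-0.011, 0.012, 0.3], [0, 0, 0.07], 0],
    [[-0.011, 0.012, 0.362], [0, 0, 0.07], 0],
    [[-0.011, 0.012, 0.362], [0, 0, 0.07], 0],
    [[-0.011, 0.012, 0.362], [0, 0, 0.07], 0.5],
    [[-0.011, 0.012, 0.362], [0, 0, 0.07], 0.7],
    [[-0.011, 0.012, 0.362], [0, 0, 0.07], 0.8],
  ],
  force=20,
)

```text
clock: 3.05
tcp_pos: [546.8, 222.1, 75.5]
tool_rot: [0.001, 0.822, 0.569, 0.001]
contact_force: [-0.5, -0.0, 0.3]
gripper_width: 0.601
finger_force: 0.0
```

```bash
python3 go.py 546 222 73 -20.6; python3 - <<'E'
from h import *
o=[cv2.resize(optics.read_camera('top')[165:225,180:260],(400,300),interpolation=2),cv2.resize(optics.read_camera('scene')[145:205,280:360],(400,300),interpolation=2)]
cv2.imwrite('pics/g1.png',np.hstack(o))
E
```

```text
t 3.05 tcp [546.8 222.1  75.5] A -20.6 F [-0.5 -0.   0.3] w 0.601 ff 0.0 q6 0.54
shift [-0.001 -0.002  0.008] turn [ 0.005 -0.003  0.   ]
```

View pics/g1.png

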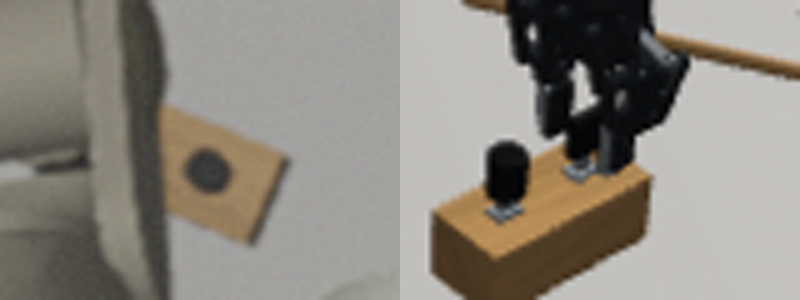

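The scene view shows the fingers straddling the bar head at crop (580,135), with the spare clear at (507,165). Closing gently.

Request:
servo_tool(
  plan=[
    [[0, 0, 0], [0, 0, 0], 0.85],
    [[0, 0, 0], [0, 0, 0], 0.9],
    [[0, 0, 0], [0, 0, 0], 1],
    [[0, 0, 0], [0, 0, 0], 1],
    [[0, 0, 0], [0, 0, 0], 1],
    [[0, 0, 0], [0, 0, 0], 1],
  ],
  force=20,
)

```text
clock: 3.65
tcp_pos: [546.2, 221.9, 74.3]
tool_rot: [0.0, 0.822, 0.569, 0.0]
contact_force: [-0.9, 0.2, 5.4]
gripper_width: 0.102
finger_force: 24.8
```

```bash
python3 go.py 546 222 73 -20.6
```

```text
t 3.65 tcp [546.2 221.9  74.3] A -20.6 F [-0.9  0.2  5.4] w 0.102 ff 24.8 q6 0.55
shift [ 0.    -0.001  0.004] turn [ 0.001 -0.001 -0.002]
```

Request:
servo_tool(
  plan=[
    [[0, 0, 0], [0, 0, 0], 1],
    [[0, 0, 0], [0, 0, 0], 1],
    [[0, 0, -0.03], [0, 0, 0], 1],
    [[0, 0, -0.08], [0, 0, 0], 1],
    [[0, 0, -0.15], [0, 0, 0], 1],
    [[0, 0, -0.25], [0, 0, 0], 1],
    [[0, 0, -0.35], [0, 0, 0], 1],
    [[0, 0, -0.42], [0, 0, 0], 1],
  ],
  force=100,
)

```text
clock: 4.32
tcp_pos: [546.2, 222.0, 202.7]
tool_rot: [0.0, 0.822, 0.569, 0.001]
contact_force: [-0.3, -0.6, 0.7]
gripper_width: 0.088
finger_force: 98.0
```

```bash
python3 go.py 591.5 -192.5 195 -4.3; python3 - <<'E'
from h import *
a=optics.read_camera('scene');cv2.imwrite('pics/s2.png',a)
cv2.imwrite('pics/g2.png',cv2.resize(a[110:230,260:400],(700,600),interpolation=2))
E
```

```text
t 4.32 tcp [546.2 222.  202.7] A -20.6 F [-0.3 -0.6  0.7] w 0.088 ff 98.0 q6 0.55
shift [-1.24   0.628  0.026] turn [ 0.004 -0.002 -0.545]
```

View pics/g2.png

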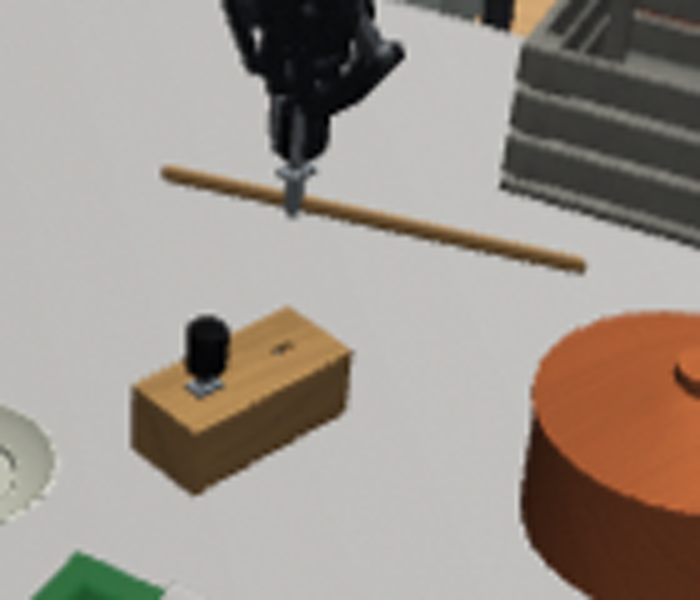

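The key is lifted out and held upright, blade tip at crop (292,213). The spare has not moved. Moving to the lock.

Request:
servo_tool(
  plan=[
    [[-0.95, 0.48, 0], [0, 0, -0.545], 1],
    [[-0.95, 0.48, 0], [0, 0, -0.545], 1],
    [[-0.95, 0.48, 0], [0, 0, -0.545], 1],
    [[-0.95, 0.48, 0], [0, 0, -0.545], 1],
    [[-0.95, 0.48, 0], [0, 0, -0.545], 1],
    [[-0.95, 0.48, 0], [0, 0, -0.545], 1],
    [[-0.95, 0.48, 0], [0, 0, -0.545], 1],
    [[-0.95, 0.48, 0], [0, 0, -0.545], 1],
  ],
)

```text
clock: 5.03
tcp_pos: [579.9, -98.5, 199.7]
tool_rot: [-0.0, 0.734, 0.68, -0.0]
contact_force: [0.9, -0.6, -0.3]
gripper_width: 0.087
finger_force: 98.0
```

```bash
python3 go.py 591.5 -192.5 195 -4.3; python3 - <<'E'
from h import *
print(proj('scene',[[546.2,222,148.4]]))
E
```

```text
t 5.03 tcp [579.9 -98.5 199.7] A -4.4 F [ 0.9 -0.6 -0.3] w 0.087 ff 98.0 q6 -0.29
shift [-0.31   0.062  0.016] turn [-0.001  0.    -0.002]
[[318.13698883 152.91542815]]
```

Request:
servo_tool(
  plan=[
    [[-0.15, 0.03, 0.016], [0, 0, 0], 1],
    [[-0.25, 0.05, 0.03], [0, 0, 0], 1],
    [[-0.31, 0.062, 0.045], [0, 0, 0], 1],
    [[-0.31, 0.062, 0.045], [0, 0, 0], 1],
    [[-0.31, 0.062, 0.045], [0, 0, 0], 1],
    [[-0.31, 0.062, 0.045], [0, 0, 0], 1],
  ],
)

```text
clock: 5.53
tcp_pos: [591.7, -188.5, 186.3]
tool_rot: [-0.0, 0.733, 0.68, 0.0]
contact_force: [1.0, 0.4, -0.1]
gripper_width: 0.089
finger_force: 98.0
```

```bash
python3 go.py 591.5 -192.5 170 -4.3; python3 - <<'E'
from h import *
a=optics.read_camera('scene');cv2.imwrite('pics/s3.png',a)
t=r.observe()['tcp_pos'];z=t[2]-54.3
p=proj('scene',[[t[0],t[1],z],[591.5,-192.5,118.5],[t[0],t[1],z+30]]);print(p)
b=cv2.resize(a[205:285,210:310],(800,640),interpolation=2)[:600]
for q,c in zip(p,((0,0,255),(255,0,0),(255,0,255))): cv2.circle(b,tuple(np.round((q-[209.5,204.5])*8).astype(int)),4,c,1)
cv2.imwrite('pics/g3.png',b)
E
```

```text
t 5.53 tcp [ 591.7 -188.5  186.3] A -4.3 F [ 1.   0.4 -0.1] w 0.089 ff 98.0 q6 -0.42
shift [-0.014  0.     0.054] turn [-0.001 -0.001  0.002]
[[261.46921637 250.87019443]
 [260.53028678 255.96003667]
 [261.2564506  241.99484215]]
```

View pics/g3.png

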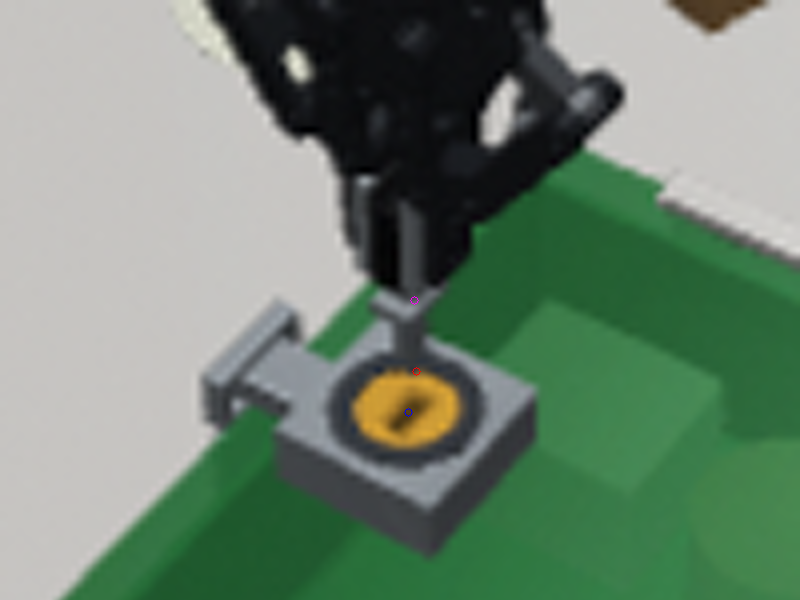

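The key hangs just above the plug. Its collar shows at crop (405,305), against (414,300) predicted, and the slot centre is at (407,413). I'll convert that small offset to mm.

```bash
python3 - <<'E'
from h import *
c=np.array([591.7,-188.5,132.])
p=proj('scene',[c,c+[10,0,0],c+[0,10,0],c+[0,0,10]]);print((p[1:]-p[0])/10)
a=cv2.imread('pics/s3.png')
g=cv2.cvtColor(a,cv2.COLOR_BGR2GRAY)
print('cols 252..270');
for v in range(238,262): print(v,g[v,252:271])
E
```

```text
[[ 0.36861101  0.15419873]
 [ 0.21469332 -0.27210901]
 [-0.00707278 -0.2918491 ]]
cols 252..270
238 [197 198 146  88  30  10   8   8  66  70  53  23  15  13  16  46  65  69
  69]
239 [198 197 194 159  62  11   8  10  65  70  53  23  16  14  45  63  68  69
  69]
240 [197 197 197 159  85  34  12   9  65  71  62  40  20  56  66  68  68  69
  69]
241 [197 198 161 110  92 122  91  52  51  70  63  96  98  70  66  69  69  70
  69]
242 [197 162 110  93 109 144 147 128  89  84 100 101  73  67  69  68  68  69
  68]
243 [162 111  93  93  75  92 127 146 143 144 110  71  67  68  67  69  69  68
  68]
244 [109  93  93  93  86  87  77  90 123 109  69  64  68  69  69  68  67  68
  69]
245 [ 94  92  93  92 117 144 130  80  71  62  56  62  67  69  68  67  68  68
  69]
246 [ 93  93  93 116 145 151 150  86  61  57  56  63  67  69  68  69  68  69
  69]
247 [ 93  92 117 146 151 151 151  86  61  56  56 114 109  76  68  68  69  68
  68]
248 [ 94 116 146 150 150 150 151  86  62  56  59  99 140 147 130  95  71  69
  70]
249 [116 145 150 150 116  77  69  65  61  56  55  62  85 124 145 148 131  96
  73]
250 [148
[... 287 characters left out ...]
45 157 156 155 117  69  59  60
 139]
254 [ 60  57  66 142 158 159 157 149 129 110 113 125 145 158 158  86  59  59
 101]
255 [ 57  57 126 153 158 159 154 132  99  71  78 104 140 157 161 102  64  59
  97]
256 [ 57  56 127 154 157 158 139 112  72  69  84 133 156 159 160 102  63  59
  90]
257 [ 58  56 100 150 156 143 116  73  61  86 135 156 159 160 142  80  59  57
 112]
258 [ 58  57  61 144 157 163 118  69  95 131 155 161 158 161 105  64  57  74
 134]
259 [ 72  58  59  83 127 154 157 139 128 152 159 160 140  87  61  57  58 115
 141]
260 [102  68  58  59  64  86 108 131 134 135 117  95  71  59  57  54  93 135
 145]
261 [145 120  85  61  58  58  60  63  64  64  62  60  57  57  52  68 132 145
  97]
```

Request:
servo_tool(
  plan=[
    [[-0.006, -0.001, 0.02], [0, 0, 0], 1],
    [[-0.006, -0.001, 0.03], [0, 0, 0], 1],
    [[-0.006, -0.001, 0.04], [0, 0, 0], 1],
    [[-0.006, -0.001, 0.05], [0, 0, 0], 1],
    [[-0.006, -0.001, 0.06], [0, 0, 0], 1],
    [[-0.006, -0.001, 0.06], [0, 0, 0], 1],
  ],
)

```text
clock: 6.08
tcp_pos: [591.2, -191.3, 167.5]
tool_rot: [-0.0, 0.733, 0.68, -0.0]
contact_force: [0.7, 0.3, -0.4]
gripper_width: 0.089
finger_force: 98.0
```

```bash
python3 go.py 591.3 -190.3 160 -4.3
```

```text
t 6.08 tcp [ 591.2 -191.3  167.5] A -4.3 F [ 0.7  0.3 -0.4] w 0.089 ff 98.0 q6 -0.43
shift [0.003 0.    0.025] turn [-0.002 -0.001  0.   ]
```

The tip is 5 mm into the slot without contact. Now pushing slowly, with small wiggles.

Request:
servo_tool(
  plan=[
    [[0.001, 0, 0.007], [0, 0, 0], 1],
    [[0.001, 0, 0.014], [0, 0, 0.05], 1],
    [[0.001, 0, 0.021], [0, 0, -0.05], 1],
    [[0.001, 0, 0.028], [0, 0, 0.05], 1],
    [[0.001, 0, 0.035], [0, 0, -0.05], 1],
    [[0.001, 0, 0.035], [0, 0, 0], 1],
  ],
)

```text
clock: 6.58
tcp_pos: [591.4, -191.6, 157.6]
tool_rot: [0.0, 0.732, 0.681, -0.0]
contact_force: [0.3, -1.3, -0.9]
gripper_width: 0.09
finger_force: 98.1
```

```bash
python3 go.py 591.3 -190.3 142.8 -4.3
```

```text
t 6.58 tcp [ 591.4 -191.6  157.6] A -4.2 F [ 0.3 -1.3 -0.9] w 0.09 ff 98.1 q6 -0.43
shift [ 0.004 -0.001  0.049] turn [0.    0.002 0.004]
```

Request:
servo_tool(
  plan=[
    [[0, 0, 0.007], [0, 0, 0.06], 1],
    [[0, 0, 0.014], [0, 0, -0.06], 1],
    [[0, 0, 0.021], [0, 0, 0.06], 1],
    [[0, 0, 0.028], [0, 0, -0.06], 1],
    [[0, 0, 0.035], [0, 0, 0.06], 1],
    [[0, 0, 0.035], [0, 0, 0], 1],
  ],
)

```text
clock: 7.08
tcp_pos: [591.7, -191.6, 147.5]
tool_rot: [0.001, 0.734, 0.679, 0.0]
contact_force: [1.1, -1.7, -1.5]
gripper_width: 0.089
finger_force: 97.8
```

```bash
python3 go.py 591.3 -190.3 142.8 -4.3; python3 - <<'E'
from h import *
a=optics.read_camera('scene')
cv2.imwrite('pics/g4.png',cv2.resize(a[210:285,210:310],(800,600),interpolation=2))
E
```

```text
t 7.08 tcp [ 591.7 -191.6  147.5] A -4.5 F [ 1.1 -1.7 -1.5] w 0.089 ff 97.8 q6 -0.42
shift [ 0.004 -0.002  0.016] turn [ 0.003  0.002 -0.006]
```

View pics/g4.png

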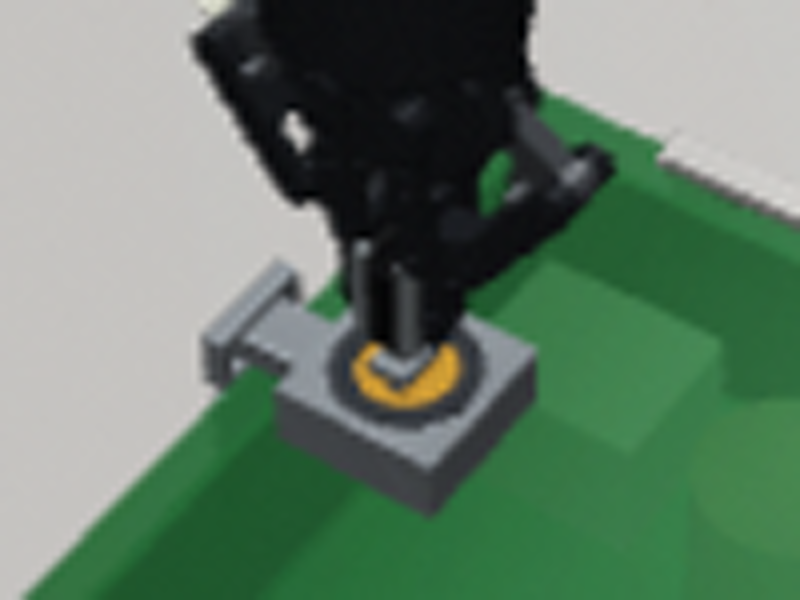

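The blade is in the slot and the collar sits just above the plug, at crop (403,368). Pushing the last few millimetres.

Request:
servo_tool(
  plan=[
    [[0.002, 0, 0.005], [0, 0, 0.06], 1],
    [[0.002, 0, 0.01], [0, 0, -0.06], 1],
    [[0.002, 0, 0.014], [0, 0, 0.06], 1],
    [[0.002, 0, 0.017], [0, 0, -0.06], 1],
    [[0.002, 0, 0.019], [0, 0, 0], 1],
    [[0.002, 0, 0.019], [0, 0, 0], 1],
  ],
)

```text
clock: 7.63
tcp_pos: [592.2, -191.5, 143.2]
tool_rot: [0.002, 0.734, 0.679, 0.0]
contact_force: [0.3, -3.1, 6.4]
gripper_width: 0.087
finger_force: 99.1
```

```bash
python3 go.py 591.3 -190.3 142.8 -4.3
```

```text
t 7.63 tcp [ 592.2 -191.5  143.2] A -4.4 F [ 0.3 -3.1  6.4] w 0.087 ff 99.1 q6 -0.43
shift [ 0.004 -0.003  0.001] turn [ 0.007  0.005 -0.003]
```

Request:
servo_tool(
  plan=[
    [[0.002, 0, 0.004], [0, 0, 0.08], 1],
    [[0.002, 0, 0.007], [0, 0, -0.08], 1],
    [[0.002, 0, 0.01], [0, 0, 0.08], 1],
    [[0.002, 0, 0.01], [0, 0, -0.08], 1],
    [[0.002, 0, 0.01], [0, 0, 0], 1],
    [[0.002, 0, 0.01], [0, 0, 0], 1],
  ],
)

```text
clock: 8.13
tcp_pos: [592.6, -191.4, 142.7]
tool_rot: [0.004, 0.734, 0.679, 0.0]
contact_force: [-4.4, -0.6, 21.7]
gripper_width: 0.09
finger_force: 101.6
```

```bash
python3 go.py 591.3 -190.3 142.8 -4.3
```

```text
t 8.13 tcp [ 592.6 -191.4  142.7] A -4.4 F [-4.4 -0.6 21.7] w 0.09 ff 101.6 q6 -0.42
shift [ 0.003 -0.004 -0.   ] turn [ 0.012  0.009 -0.004]
```

Request:
servo_tool(
  plan=[
    [[0, -0.002, 0.003], [0, 0, 0.1], 1],
    [[0, -0.003, 0.006], [0, 0, -0.1], 1],
    [[0, -0.003, 0.008], [0, 0, 0.1], 1],
    [[0, -0.003, 0.008], [0, 0, -0.1], 1],
    [[0, -0.003, 0.008], [0, 0, 0], 1],
    [[0, -0.003, 0.008], [0, 0, 0], 1],
  ],
)

```text
clock: 8.63
tcp_pos: [592.4, -191.5, 142.5]
tool_rot: [0.006, 0.734, 0.679, 0.001]
contact_force: [-6.3, -0.4, 34.6]
gripper_width: 0.089
finger_force: 103.6
```

```bash
python3 go.py 591.3 -190.3 142.8 -4.3; python3 - <<'E'
from h import *
a=optics.read_camera('scene')
cv2.imwrite('pics/g5.png',cv2.resize(a[225:285,220:300],(800,600),interpolation=2))
E
```

```text
t 8.63 tcp [ 592.4 -191.5  142.5] A -4.4 F [-6.3 -0.4 34.6] w 0.089 ff 103.6 q6 -0.42
shift [ 0.004 -0.004 -0.001] turn [ 0.019  0.011 -0.004]
```

View pics/g5.png

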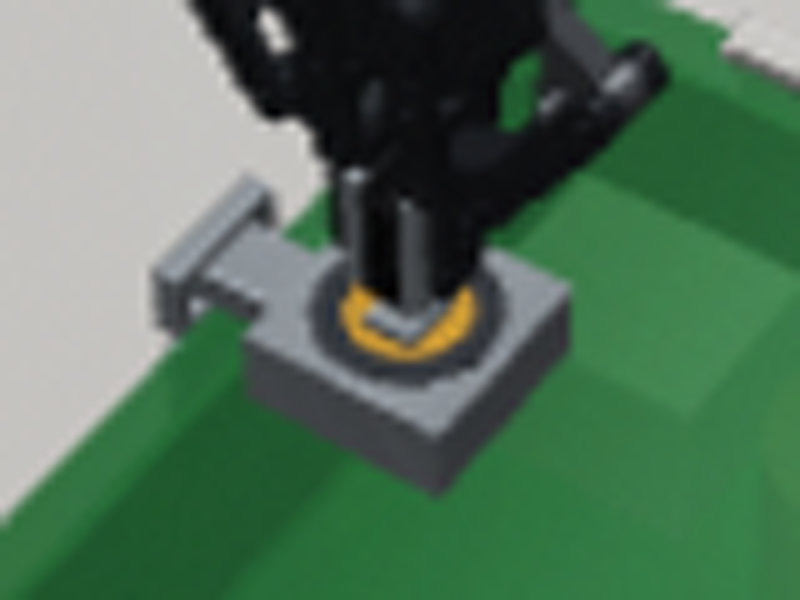

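The collar lies on the plug and z stopped at 142.5 while the force rose to 35 N, so the key is home. I'll ease the push a little and start the clockwise turn.

Request:
servo_tool(
  plan=[
    [[0, -0.002, -0.003], [0, 0, 0], 1],
    [[0, -0.002, -0.004], [0, 0, 0.15], 1],
    [[0, -0.002, -0.004], [0, 0, 0.35], 1],
    [[0, -0.001, -0.004], [0, 0, 0.55], 1],
    [[0, -0.001, -0.004], [0, 0, 0.75], 1],
    [[0, -0.001, -0.004], [0, 0, 0.95], 1],
    [[0, -0.001, -0.004], [0, 0, 1], 1],
    [[0, -0.001, -0.004], [0, 0, 1], 1],
  ],
  force=120,
)

```text
clock: 9.35
tcp_pos: [592.3, -191.7, 142.6]
tool_rot: [0.005, 0.885, 0.466, 0.003]
contact_force: [-3.1, -1.5, 27.2]
gripper_width: 0.091
finger_force: 118.4
```

```bash
python3 go.py 591.3 -190.3 142.8 -105; python3 -c "
from h import *
print(r.observe()['torque'])"
```

```text
t 9.35 tcp [ 592.3 -191.7  142.6] A -34.4 F [-3.1 -1.5 27.2] w 0.091 ff 118.4 q6 0.1
shift [ 0.002 -0.005 -0.001] turn [ 0.019 -0.013  2.353]
[-0.38371521  0.50934461  0.06552227]
```

Request:
servo_tool(
  plan=[
    [[0, 0, 0], [0, 0, 0.2], 1],
    [[0, 0, 0], [0, 0, 0.4], 1],
    [[0, 0, 0], [0, 0, 0.6], 1],
    [[0, 0, 0], [0, 0, 0.8], 1],
    [[0, 0, 0], [0, 0, 1], 1],
    [[0, 0, 0], [0, 0, 1], 1],
  ],
)

```text
clock: 9.85
tcp_pos: [592.2, -191.8, 142.6]
tool_rot: [0.004, 0.976, 0.22, 0.004]
contact_force: [-3.2, -2.4, 26.7]
gripper_width: 0.086
finger_force: 118.4
```

Request:
servo_tool(
  plan=[
    [[0, 0, 0], [0, 0, 0.2], 1],
    [[0, 0, 0], [0, 0, 0.4], 1],
    [[0, 0, 0], [0, 0, 0.6], 1],
    [[0, 0, 0], [0, 0, 0.8], 1],
    [[0, 0, 0], [0, 0, 0.9], 1],
    [[0, 0, 0], [0, 0, 0.9], 1],
  ],
)

```text
clock: 10.35
tcp_pos: [592.1, -191.7, 142.6]
tool_rot: [0.003, 1.0, -0.013, 0.004]
contact_force: [-3.8, -1.6, 27.2]
gripper_width: 0.084
finger_force: 118.6
```

```bash
python3 go.py 591.3 -190.3 142.8 -105; python3 -c "
from h import *
print(r.observe()['torque'])"
```

```text
t 10.35 tcp [ 592.1 -191.7  142.6] A -91.5 F [-3.8 -1.6 27.2] w 0.084 ff 118.6 q6 1.09
shift [-0.003 -0.005 -0.001] turn [ 0.01  -0.018  0.45 ]
[-0.31454163  0.7129341   0.13679731]
```

Request:
servo_tool(
  plan=[
    [[0, 0, 0], [0, 0, 0.15], 1],
    [[0, 0, 0], [0, 0, 0.3], 1],
    [[0, 0, 0], [0, 0, 0.4], 1],
    [[0, 0, 0], [0, 0, 0.47], 1],
    [[0, 0, 0], [0, 0, 0.47], 1],
    [[0, 0, 0], [0, 0, 0.47], 1],
  ],
)

```text
clock: 10.85
tcp_pos: [592.1, -191.6, 142.6]
tool_rot: [0.002, 0.991, -0.134, 0.005]
contact_force: [-3.2, -1.6, 26.9]
gripper_width: 0.089
finger_force: 118.6
```

```bash
python3 go.py 591.3 -190.3 142.8 -105; python3 -c "
from h import *
print(r.observe()['torque'])"
```

```text
t 10.85 tcp [ 592.1 -191.6  142.6] A -105.4 F [-3.2 -1.6 26.9] w 0.089 ff 118.6 q6 1.34
shift [-0.004 -0.003 -0.001] turn [ 0.007 -0.019 -0.014]
[-0.20766994  0.72539598  0.12848724]
```

Request:
servo_tool(
  plan=[
    [[0, 0, 0], [0, 0, 0.06], 1],
    [[0, 0, 0], [0, 0, 0.12], 1],
    [[0, 0, 0], [0, 0, 0.15], 1],
    [[0, 0, 0], [0, 0, 0.15], 1],
    [[0, 0, 0], [0, 0, 0.15], 1],
  ],
)

```text
clock: 11.27
tcp_pos: [592.1, -191.5, 142.6]
tool_rot: [0.002, 0.985, -0.173, 0.005]
contact_force: [-3.1, 0.6, 27.3]
gripper_width: 0.086
finger_force: 118.6
```

```bash
python3 go.py 591.3 -190.3 142.8 -105; python3 - <<'E'
from h import *
print(r.observe()['torque'])
a=optics.read_camera('scene');b=optics.read_camera('top')
cv2.imwrite('pics/g6.png',np.hstack([cv2.resize(a[225:285,210:270],(400,400),interpolation=2),cv2.resize(b[155:205,315:365],(400,400),interpolation=2)]))
E
```

```text
t 11.27 tcp [ 592.1 -191.5  142.6] A -109.9 F [-3.1  0.6 27.3] w 0.086 ff 118.6 q6 1.42
shift [-0.004 -0.003 -0.001] turn [ 0.006 -0.019 -0.163]
[-0.2138877   0.65870541  0.1407752 ]
```

View pics/g6.png

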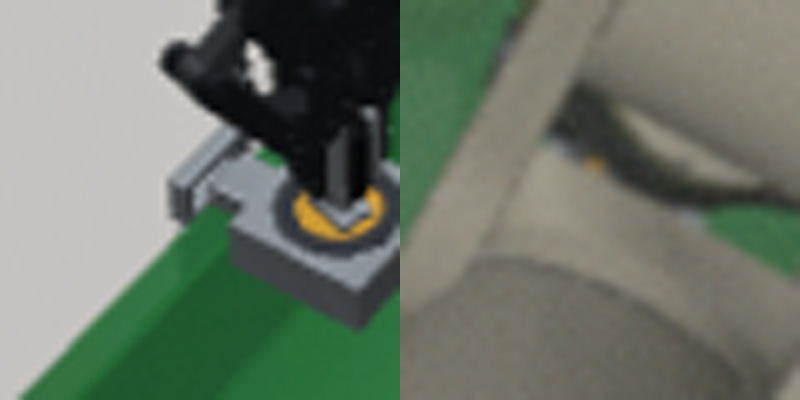

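The bolt now shows a gap at the keeper, crop (205,195). Turning on until the stop shows in the torque.

Request:
servo_tool(
  plan=[
    [[0, 0, 0], [0, 0, 0.06], 1],
    [[0, 0, 0], [0, 0, 0.12], 1],
    [[0, 0, 0], [0, 0, 0.17], 1],
    [[0, 0, 0], [0, 0, 0.17], 1],
    [[0, 0, 0], [0, 0, 0.17], 1],
  ],
)

```text
clock: 11.78
tcp_pos: [592.1, -191.5, 142.6]
tool_rot: [0.002, 0.976, -0.216, 0.005]
contact_force: [-3.0, -1.0, 27.7]
gripper_width: 0.088
finger_force: 118.6
```

```bash
python3 go.py 591.3 -190.3 142.8 -105; python3 -c "
from h import *
print(r.observe()['torque'])"
```

```text
t 11.78 tcp [ 592.1 -191.5  142.6] A -115.0 F [-3.  -1.  27.7] w 0.088 ff 118.6 q6 1.5
shift [-0.004 -0.002 -0.001] turn [ 0.005 -0.019 -0.332]
[-0.19436508  0.66351123  0.52549987]
```

Request:
servo_tool(
  plan=[
    [[0, 0, 0], [0, 0, 0], 1],
    [[0, 0, 0], [0, 0, 0], 1],
    [[0, 0, 0], [0, 0, 0], 1],
    [[0, 0, 0], [0, 0, 0], 1],
    [[0, 0, 0], [0, 0, 0], 1],
    [[0, 0, 0], [0, 0, 0], 1],
  ],
)

```text
clock: 12.28
tcp_pos: [592.1, -191.4, 142.6]
tool_rot: [0.002, 0.976, -0.216, 0.005]
contact_force: [-4.0, -1.2, 27.0]
gripper_width: 0.088
finger_force: 118.6
```

```bash
python3 go.py 591.3 -190.3 142.8 -105; python3 -c "
from h import *
print(r.observe()['torque']);print(r.hand_in())"
```

```text
t 12.28 tcp [ 592.1 -191.4  142.6] A -115.0 F [-4.  -1.2 27. ] w 0.088 ff 118.6 q6 1.5
shift [-0.004 -0.002 -0.001] turn [ 0.005 -0.02  -0.332]
[-0.1600989   0.66801644  0.5347839 ]
the job is handed in; nothing more can be done
None
```

I handed the job in at 12.3 s: the rectangular-headed key is fully home and turned clockwise to its stop, the camera showed the bolt drawn, and the gripper is still holding the key turned and upright.

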